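# Finish packing a honey gift box

## Robot

A 7-joint arm with a two-finger parallel gripper is mounted at the origin on the work surface. World frame = base frame: x ahead of the robot, y to its left, z up, the work surface at z = 0. Lengths are in m, angles in rad, forces in N, time in s.
With the tool pointing down it reaches from about 0.425 to 0.925 m from the base axis. Payload 6.8 kg.
Tool frame: the origin (TCP) lies at the very end of the fingers, on their centre line; the grasp point (between the pads) lies 19 mm behind it (r.tcp_to_grasp is the distance from the TCP to the grasp point, in m); z points along the fingers, y is the line along which they close (so a half turn about z gives the same grasp; the last joint's range is limited). The gripper opens to 85 mm and grips with 20 to 120 N. Pads are 22 mm wide; open, the fingers measure 114 mm over their backs; the gripper's body (76 mm by 85 mm) begins 54 mm behind the grasp point. The pads swing forward as they close: fully open they stand 13 mm farther back than shut.
Start: joints at [-1.231, 0.477, 0.022, 1.555, -0.011, 1.109, -0.083], TCP at [0.292, 0.608, 0.231] pointing down, gripper open.
Joint ranges: [-2.96, 2.96], [-0.34, 2.1], [-1.41, 1.46], [0.24, 2.44], [-1.37, 4.51], [0.17, 1.92], [-2.96, 2.96]. Speed limits (rad/s): [2.39, 2.39, 3.14, 3.14, 3.14, 3.14, 3.14].

## Interface

Orientations are given as a rotation vector (axis times angle).
In Python, from bench import r gives the robot as it stands.
- The arm moves only by the tool step_arm, never from a script. Its argument "moves" is a list of rows, each a list of 7 numbers: the shift along the tool's x, y, z in mm, then the turn, a rotation vector about the tool's x, y, z in rad, then the finger opening in mm, from 0 to 85.4. A call has 1 to 8 rows; each row is the pose to reach, as a shift and turn from the pose commanded when the call began, along the tool's axes at that moment; what a row does not reach only later rows make up. A row lasts 1/10 s, in which the tool goes at most 50 mm and 8.59 degrees, less where a joint would pass 70% of its speed; a pose out of reach is approached as far as the arm can. A call with a gripper value outside its range is refused whole. The fingers move at their own pace and stop on an object; "grip_force" is the grip in N (left out, the last holds). Time passes only in rows, so rows that repeat a pose let the fingers close. It gives the time, the measured TCP pose, the force, the opening and the grip force at its end, in the units of the state.
- r.get_obs(): the state, without advancing time (a new reading comes with each control period).
- r.grab_frame(name): name is "scene" or "top" or "wrist"; returns a dict with "image" (480x640x3 uint8, red, green, blue), "depth" (480x640 float32, m along the optical axis (not along the pixel's ray), 0 where there is no reading), "mtx" (3x3 intrinsics, pixels), "k1" (the pictures are not rectified: a ray, as slopes to the right and down, at radius r is drawn at 1 + k1 r^2 times it, then the intrinsics apply), "rvec" (rotation vector, rad) and "tvec" (3), from world to camera coordinates, as OpenCV has them. Camera axes: x right, y down, z forward; pixel columns grow to the right and rows downward; lengths in m; the calibration is good to about 2 mm. A picture is of the moment at which its call begins.
- r.hand_in(): hands the job in; it is judged then, once.
The state is a dict: "clock": time; "joints": joint angles; "qvel": joint speeds; "tau": joint torques, N m; "tcp_pos": TCP position; "orientation": TCP orientation; "contact_force": force on the tool from outside, world axes, zero at the start; "moment": the same for the moment, N m; "grip_width": finger opening in m; "gripper_force": force on a finger pad.
Only numpy, scipy, OpenCV 4.12 (cv2) and the standard library are available. Lean on these libraries where they do the work, as an engineer would, in place of code of your own. Each camera call takes 0.05 s, during which the arm holds its last target. There are 200 camera calls.

## Task

Finish packing the red gift box: lay the flat amber honey bottle, label up, in its bottle-shaped foam cutout and press it down past the springy foam until it is fully home, level and flush with the foam. Then take the light-wood honey dipper out of the counter block and stand it, handle end down, in the small square well in the foam, right to the bottom. Leave the tea tin, the dark dipper and everything else on the counter where they are.

Things in the scene. Friction and masses are not known exactly. Their poses are not given: they have to be found in the camera images.
- gift_box: Open red gift box with gold band, fixed to the counter, 200 (x) by 240 (y) by 70 mm high, filled to its rim with beige foam whose cutouts have darker floors. Origin: centre of its underside. Seen with +x pointing away: the bottle cutout is in the -x half with its neck towards +y, the cutout holding the green tea tin is at +x -y, the square dipper well at +x +y.
- bottle_seat (a point): Centre of the floor of the bottle cutout under the bottle's body, 34 mm above the box's underside; axes as the gift box. The cutout is 36 mm deep below the foam's top (70 mm above the counter): body part 58 (x) by 96 (y) mm, then a neck channel 34 mm wide running 39 mm further to +y. A springy foam lip on each long side narrows it.
- lip_near: One of two facing springy foam lips, 50 mm long, at mid-length of the cutout's long sides: they leave 49 mm up to 14 mm above its floor, then a lead-in widens to 57 mm at 26 mm. A bottle laid in rests on them about 18 mm proud of the foam; 8 to 14 N on the middle of its body slides it home. Origin: foot of the lip's face.
- honey_bottle: Flat amber bottle lying label up, about 0.18 kg. Body 52 (x) by 90 (y) by 36 mm thick (z), then a round neck (22 mm) and gold cap (26 mm diameter) reaching 83 mm from the origin along +y. Origin: underside, centre of the rectangular body; +y points to the cap, z up. When home its origin lies at bottle_seat with the same axes, its top flush with the foam.
- dipper_well (a point): Centre of the floor of the square dipper well in the foam: 22 by 22 mm, 56 mm deep, its floor 14 mm above the box's underside; axes as the gift box.
- light_dipper: Honey dipper of pale wood standing upright in one of the two holes of the counter block (the other holds the dark one). Round handle 12 mm in diameter, 115 mm long, with a grooved cylindrical head on top, 30 mm in diameter and 35 mm tall; 150 mm overall, 35 g. Origin: centre of the foot (lower end of the handle); +z points along the handle to the head.
- dipper_block: Plywood block, fixed, 60 (x) by 140 (y) by 70 mm high, with two upright holes 14 mm wide and 60 mm deep, 40 mm either side of its centre along y. Origin: centre of the underside. A dipper stands with its foot 10 mm above the counter and its head from 125 to 160 mm.
- dark_dipper: A second dipper of the same shape in dark wood, in the block's other hole; it stays there. Origin at its foot.
- tea_tin: Dark green tea tin, 62 by 62 by 30 mm, already flush in its cutout in the gift box; it stays there. Origin: centre of underside.
- oil_bottle: Green oil bottle, 60 mm in diameter, 210 mm tall, standing to the right side of the counter; to be left alone. Origin: centre of underside.
- small_carton: Cardboard carton 90 by 130 by 60 mm at the left; to be left alone. Origin: centre of underside.
- bean_jar: Glass jar 72 mm in diameter, 100 mm tall at the left; to be left alone. Origin: centre of underside.
- tape_roll: Yellow roll of tape lying flat, 90 mm in diameter, 24 mm tall, at the right; to be left alone. Origin: centre of underside.
- scoop: Steel serving spoon with a wooden handle, lying beyond the gift box; to be left alone. Origin: underside at its middle.

How it is judged:
By the outcome, as a careful person would: the job done as asked, in the order asked, and still so for the second after the job is handed in, with the robot touching nothing.
It also fails if it takes over 72 s, if anything falls off the work surface, if the arm or the gripper's body presses on something with over 40 N, if the wrist force passes 120 N, or if a joint passes its speed limit or range.

## Working session

There is one attempt and no reset: what is moved stays moved. The work goes in short steps, Python scripts to look and compute and a tool call to move; the robot and the scene stay as the last step left them, time stands still between calls to the robot, and variables do not carry over. Pictures are saved under pics/ and viewed, at most 12 in all, crops included, and the job is handed in when it is done.

Besides the shell and the picture viewer there is one more tool, called after ">>>" as a command line: name --pt "numbers of a row" for each row, then --argument value for the rest. step_arm: Moves the arm, as the interface text tells. Its arguments: {"type":"object","properties":{"moves":{"type":"array","items":{"type":"array","items":{"type":"number"}}},"grip_force":{"type":"number"}},"required":["moves"]}

```bash
mkdir -p pics; cat > h.py <<'E'
import numpy as np, cv2
from scipy.spatial.transform import Rotation as R
from bench import r
def grab(n,save=None):
    f=r.grab_frame(n)
    if save: cv2.imwrite('pics/'+save,f['image'][:,:,::-1])
    return f
def rays(f,px):
    px=np.array(px,float).reshape(-1,1,2)
    k=float(f['k1']); K=np.array(f['mtx'])
    d=(px[:,0]-[K[0,2],K[1,2]])/[K[0,0],K[1,1]]
    u=d.copy()
    for _ in range(20): u=d/(1+k*(u**2).sum(1,keepdims=True))
    M=R.from_rotvec(np.ravel(f['rvec'])).as_matrix(); t=np.ravel(f['tvec'])
    return -M.T@t, np.c_[u,np.ones(len(u))]@M, 
def onz(f,px,z):
    c,d=rays(f,px); return c+d*((z-c[2])/d[:,2])[:,None]
def bydepth(f,px):
    c,d=rays(f,px); p=np.array(px,int).reshape(-1,2); return c+d*f['depth'][p[:,1],p[:,0]][:,None]
def cloud(f):
    v,u=np.mgrid[0:480,0:640]; px=np.c_[u.ravel(),v.ravel()]
    P=bydepth(f,px).reshape(480,640,3); P[f['depth']==0]=np.nan; return P
def totool(dw,obs=None):
    o=obs or r.get_obs(); return R.from_rotvec(o['orientation']).inv().apply(dw)*1000
E
python3 - <<'E'
from h import *
o=r.get_obs(); print(o)
for n in('scene','top'):
    f=grab(n,n+'0.png'); c,_=rays(f,[[320,240]]); print(n,c,f['mtx'],f['k1'])
E
```

```text
{'clock': 0.0, 'joints': array([-1.23108042,  0.47778532,  0.02230872,  1.55646616, -0.01152685,
        1.10928141, -0.08311043]), 'qvel': array([ 0.00108059,  0.00039678,  0.00116637, -0.00058541,  0.00054988,
        0.0023265 , -0.00122223]), 'tau': array([-1.46516404e-04, -5.96459234e+01,  1.60778258e+00, -2.81176096e+01,
        1.25245628e-02,  9.57439392e-03, -7.10481615e-06]), 'tcp_pos': array([0.29200492, 0.60790998, 0.2303288 ]), 'orientation': array([-6.97455172e-01, -3.06287723e+00,  2.80641326e-03]), 'contact_force': array([ 0.55307689,  0.88569661, -0.06679922]), 'moment': array([-0.00955005, -0.00821644, -0.00568812]), 'gripper_force': 0.0, 'grip_width': 0.0850582160353001}
scene [1.62873444 0.02699275 0.76824755] [[436.55068394   0.         323.69056488]
 [  0.         436.55068394 238.64901993]
 [  0.           0.           1.        ]] -0.06001703090080181
top [0.25984504 0.02708688 1.51811558] [[499.4971312    0.         313.14911977]
 [  0.         499.4971312  234.1014044 ]
 [  0.           0.           1.        ]] 0.04545070433726137
```

View pics/top0.png

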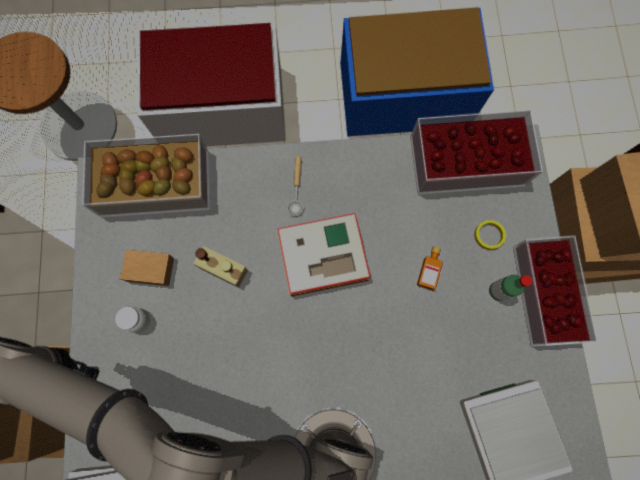

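View pics/scene0.png

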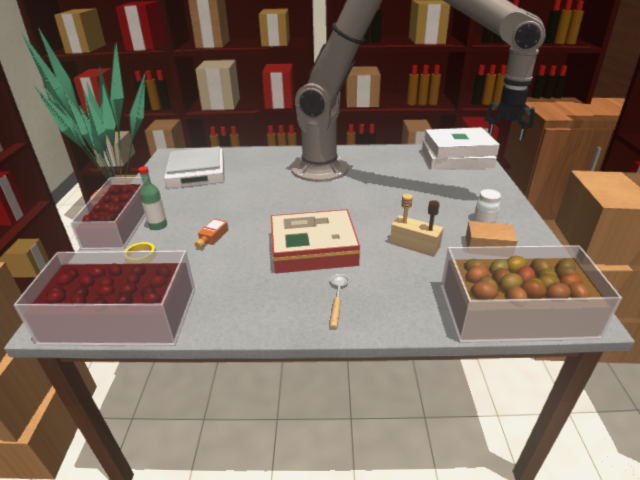

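The top view shows the box at (323,254), with its bottle cutout neck pointing left (+y). The bottle is at (431,270), cap up. The light dipper is at (228,266), the dark one at (202,254) and the well at (300,242).

```bash
cat > m1.py <<'E'
from h import *
f=grab('top'); im=f['image']; hsv=cv2.cvtColor(im,cv2.COLOR_RGB2HSV)
def comp(mask,x0,y0,x1,y1):
    m=np.zeros_like(mask); m[y0:y1,x0:x1]=mask[y0:y1,x0:x1]
    n,l,s,c=cv2.connectedComponentsWithStats(m.astype(np.uint8)); i=1+np.argmax(s[1:,4])
    return (l==i)
def rect(m,z):
    v,u=np.nonzero(m); P=onz(f,np.c_[u,v],z)[:,:2]
    return cv2.minAreaRect((P*1000).astype(np.float32))
H,S,V=cv2.split(hsv)
foam=comp((S<90)&(V>170),270,205,380,300); print('foam',rect(foam,.07))
tin=comp((H>60)&(H<95)&(S>80),310,205,360,260);print('tin',rect(tin,.07))
bot=comp((S>120)&((H<25)|(H>170)),410,235,455,300);print('bottle',rect(bot,.036))
P=bydepth(f,[[300,242],[338,265],[431,265],[436,252],[228,266],[202,254],[340,230]]);print(P.round(4))
for x0,x1 in((215,245),(190,214)):
    C=cloud(f)[235:290,x0:x1]; q=C[(C[...,2]>.13)&(C[...,2]<.18)]; print('head',len(q),np.median(q,0),q.max(0),q.min(0))
E
python3 m1.py; python3 - <<'E'
import cv2
i=cv2.imread('pics/top0.png')[200:310,180:460]
cv2.imwrite('pics/c0.png',cv2.resize(i,None,fx=2.8,fy=2.8,interpolation=2))
E
```

```text
Traceback (most recent call last):
  File "m1.py", line 11, in <module>
    foam=comp((S<90)&(V>170),270,205,380,300); print('foam',rect(foam,.07))
  File "m1.py", line 5, in comp
    n,l,s,c=cv2.connectedComponentsWithStats(m.astype(np.uint8)); i=1+np.argmax(s[1:,4])
                                                                      ~~~~~~~~~^^^^^^^^^
ValueError: attempt to get argmax of an empty sequence
```

View pics/c0.png

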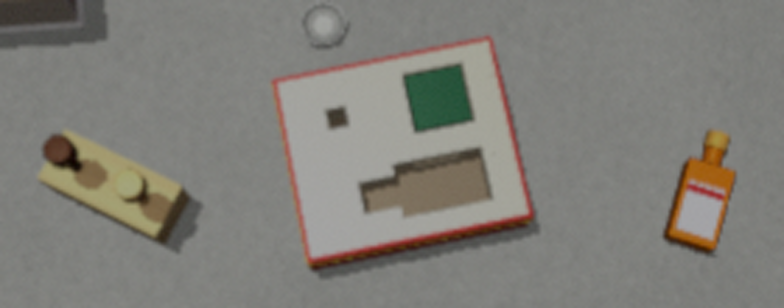

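The crop shows the cutout, well and tin clearly. The light dipper is on the right-hand side of the block, and the bottle's cap points up in the image (+x) and slightly right. I'll fix the foam mask threshold.

```bash
sed -i "s/^foam=.*/C0=cloud(f)[...,2]; print(hsv[225,310],hsv[242,300],hsv[265,338],hsv[266,228],hsv[260,280-20])\nbx=comp((C0>.055)\&(C0<.085),260,200,380,300); print('box',rect(bx,.07))/" m1.py; python3 m1.py
```

```text
[ 30  11 163] [18 68 68] [ 19  62 123] [ 29  67 163] [ 20   6 130]
box ((557.9161987304688, -15.150634765625), (203.97598266601562, 240.9605255126953), 7.344783306121826)
tin ((612.2919921875, -58.10137176513672), (58.357337951660156, 59.09149932861328), 7.302132606506348)
bottle ((499.1683349609375, -335.66912841796875), (54.177207946777344, 128.93849182128906), 67.66712188720703)
[[ 0.6072  0.0513  0.0282]
 [ 0.5258 -0.058   0.036 ]
 [ 0.5054 -0.3365  0.0333]
 [ 0.5433 -0.3559  0.0362]
 [ 0.5235  0.2514  0.1618]
 [ 0.5629  0.3221  0.161 ]
 [ 0.6237 -0.0709  0.0755]]
head 123 [0.52345552 0.25668336 0.15979911] [0.53944266 0.27464376 0.16838081] [0.51063098 0.24279023 0.13476363]
head 118 [0.5634272  0.32622658 0.15868664] [0.57987998 0.34247552 0.16869173] [0.55090281 0.314085   0.13032237]
```

>>> step_arm --pt "-483 -387 -120 0 0 0.995 85" --pt "-483 -387 -120 0 0 0.995 85" --pt "-483 -387 -120 0 0 0.995 85" --pt "-483 -387 -120 0 0 0.995 85" --pt "-483 -387 -120 0 0 0.995 85" --pt "-483 -387 -120 0 0 0.995 85" --pt "-483 -387 -120 0 0 0.995 85" --pt "-483 -387 -120 0 0 0.995 85"

```text
clock: 1.0
tcp_pos: [0.4626, 0.2525, 0.3079]
orientation: [-2.078, -2.356, -0.001]
contact_force: [1.0, 0.1, 0.4]
grip_width: 0.0852
gripper_force: 0.0
```

```bash
cat >> h.py <<'E'
def go(xyz,az):
    "shift (mm) and turn (rad), tool axes, to a TCP position with the tool down and its y at azimuth az deg"
    o=r.get_obs(); A=R.from_rotvec(o['orientation'])
    a=np.radians(az); y=np.array([np.cos(a),np.sin(a),0]); z=np.array([0,0,-1.]); x=np.cross(y,z)
    B=R.from_matrix(np.c_[x,y,z])
    print('go',(A.inv().apply(np.array(xyz)-o['tcp_pos'])*1000).round(1),(A.inv()*B).as_rotvec().round(4))
def st():
    o=r.get_obs(); Y=R.from_rotvec(o['orientation']).as_matrix()
    print(o['clock'],o['tcp_pos'].round(4),'y az',np.degrees(np.arctan2(Y[1,1],Y[0,1])).round(2),'z',Y[:,2].round(3),'j',o['joints'].round(2),'F',o['contact_force'].round(1),'w',round(o['grip_width']*1000,1),'g',round(o['gripper_force'],1))
E
python3 -c "
from h import *
st();go((.56,.03,.38),7.3)"
```

```text
1.0 [0.4626 0.2525 0.3079] y az 7.19 z [ 0.  0. -1.] j [-0.93  0.16  0.36  1.83 -0.06  1.16 -0.43] F [1.  0.1 0.4] w 85.2 g 0.0
go [-232.9   68.8  -72.2] [ 0.0001 -0.0004 -0.002 ]
```

>>> step_arm --pt "-233 69 -72 0 0 0 85" --pt "-233 69 -72 0 0 0 85" --pt "-233 69 -72 0 0 0 85" --pt "-233 69 -72 0 0 0 85" --pt "-233 69 -72 0 0 0 85" --pt "-233 69 -72 0 0 0 85" --pt "-233 69 -72 0 0 0 85"

```text
clock: 1.7
tcp_pos: [0.5607, 0.0305, 0.3797]
orientation: [2.079, 2.355, 0.001]
contact_force: [-0.3, -0.7, -0.3]
grip_width: 0.0851
gripper_force: 0.0
```

```bash
python3 -c "
from h import *
st();f=grab('wrist','w1.png');np.savez('w1.npz',**f);c,d=rays(f,[[320,240]]);print(c,d);go((.485,-.33,.30),-110)"
```

```text
1.7 [0.5607 0.0305 0.3797] y az 7.13 z [ 0.001 -0.    -1.   ] j [-0.62  0.19  0.54  1.66 -0.1   1.32  0.06] F [-0.3 -0.7 -0.3] w 85.1 g 0.0
[0.55184864 0.10039065 0.52309981] [[ 0.03447599 -0.28270009 -0.95864526]]
go [-350.  -120.5   79. ] [-9.0000e-04  3.0000e-04  2.0474e+00]
```

View pics/w1.png

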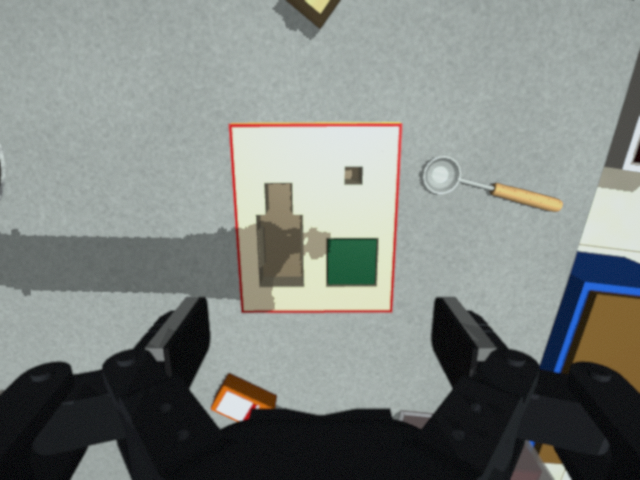

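The wrist view shows the whole box: rim corners at about (230,125), (401,124), (393,311) and (242,311), the cutout at (280,235), the well at (353,175) and the tin at (352,262). I'll measure these on the z=0.07 plane.

```bash
cat > m2.py <<'E'
from h import *
f=dict(np.load('w1.npz')); im=f['image']; H,S,V=cv2.split(cv2.cvtColor(im,cv2.COLOR_RGB2HSV))
def big(m,x0,y0,x1,y1):
    k=np.zeros(m.shape,np.uint8); k[y0:y1,x0:x1]=m[y0:y1,x0:x1]
    n,l,s,c=cv2.connectedComponentsWithStats(k); i=1+np.argmax(s[1:,4]); return l==i
def rect(m,z=.07):
    cs,_=cv2.findContours(m.astype(np.uint8),0,cv2.CHAIN_APPROX_NONE); c=max(cs,key=len)[:,0]
    P=onz(f,c,z)[:,:2]*1000; return cv2.minAreaRect(P.astype(np.float32))
red=((H<6)|(H>173))&(S>150)
b=rect(big(red,215,110,420,325)); print('box',b)
print('tin',rect(big((H>55)&(H<95)&(S>100),315,225,395,300)))
print('well',rect(big((V<160)&(S>40),335,160,372,190)))
print(hsv:=[ (int(H[y,x]),int(S[y,x]),int(V[y,x])) for x,y in((280,200),(280,270),(262,250),(250,250),(250,150))])
C=cloud(f); print('foam z',np.nanmedian(C[140:170,250:330,2]),'floor',np.nanmedian(C[265:280,275:295,2]),'well',C[175,355])
a=np.radians(b[2] if b[2]<45 else b[2]-90); print('yaw',np.degrees(a))
B=np.array(b[0]); Rz=np.array([[np.cos(a),-np.sin(a)],[np.sin(a),np.cos(a)]])
# cutout: dark pixels in box frame
k=((C[...,2]<.060)&(C[...,2]>.02)); k[:, :245]=0;k[:,310:]=0;k[:175]=0;k[295:]=0
v,u=np.nonzero(k); P=C[v,u,:2]*1000; q=(P-B)@Rz; z=C[v,u,2]
q=q[z<.04]; bb=q[(q[:,1]<20)]; print('floor body',np.percentile(q[q[:,1]<10],[1,99],axis=0),'all',q.min(0),q.max(0))
E
python3 m2.py
```

```text
box ((473.41845703125, 1.35693359375), (267.1083068847656, 110.6363525390625), 69.7595443725586)
tin ((611.40087890625, -56.40059280395508), (60.14113235473633, 59.283390045166016), 7.094171524047852)
well ((596.7571411132812, 51.71061706542969), (18.04885482788086, 16.61142349243164), 7.145843982696533)
[(21, 63, 146), (20, 67, 106), (23, 51, 90), (23, 52, 158), (44, 14, 230)]
foam z 0.07096735715766098 floor 0.035156722655732664 well [0.60543731 0.0461622  0.01425477]
yaw -20.240455627441406
floor body [[ 23.61638426 -87.41437855]
 [104.08495908   8.88343423]] all [ 10.6976013  -92.30703417] [108.97327918  42.72290964]
```

>>> step_arm --pt "-350 -120 80 0 0 2.05 85" --pt "-350 -120 80 0 0 2.05 85" --pt "-350 -120 80 0 0 2.05 85" --pt "-350 -120 80 0 0 2.05 85" --pt "-350 -120 80 0 0 2.05 85" --pt "-350 -120 80 0 0 2.05 85" --pt "-350 -120 80 0 0 2.05 85" --pt "-350 -120 80 0 0 2.05 85"

```text
clock: 2.55
tcp_pos: [0.4846, -0.3316, 0.2981]
orientation: [-3.046, -0.765, 0.002]
contact_force: [-0.2, 0.1, 0.5]
grip_width: 0.085
gripper_force: 0.0
```

```bash
python3 -c "
from h import *
st();go((.485,-.33,.30),-110)"
```

```text
2.55 [ 0.4846 -0.3316  0.2981] y az -61.82 z [-0.002  0.    -1.   ] j [-0.18  0.37  0.88  1.73 -0.3   1.19 -0.29] F [-0.2  0.1  0.5] w 85.0 g 0.0
go [ 1.1 -1.2 -1.9] [-6.00e-04  1.60e-03  8.41e-01]
```

```bash
sed -i "s/^b=rect.*/C=cloud(f); b=rect(cv2.morphologyEx(big((abs(C[...,2]-.07)<.006),200,100,420,325).astype(np.uint8),cv2.MORPH_OPEN,np.ones((3,3)))); print('box',b)/; s/^print(hsv.*//" m2.py; python3 m2.py
```

```text
box ((560.615966796875, -13.443267822265625), (201.07650756835938, 239.5011749267578), 7.3863139152526855)
tin ((611.40087890625, -56.40059280395508), (60.14113235473633, 59.283390045166016), 7.094171524047852)
well ((596.7571411132812, 51.71061706542969), (18.04885482788086, 16.61142349243164), 7.145843982696533)
foam z 0.07096735715766098 floor 0.035156722655732664 well [0.60543731 0.0461622  0.01425477]
yaw 7.386313915252686
floor body [[-73.41064376 -83.83387767]
 [-20.0452082    8.3603047 ]] all [-74.38735418 -84.47258529] [-18.74270481  46.29394503]
```

>>> step_arm --pt "0 0 0 0 0 0.84 85" --pt "0 0 0 0 0 0.84 85" --pt "0 0 0 0 0 0.84 85" --pt "0 0 0 0 0 0.84 85" --pt "0 0 0 0 0 0.84 85" --pt "0 0 0 0 0 0.84 85"

```text
clock: 3.15
tcp_pos: [0.4871, -0.3275, 0.2983]
orientation: [-3.094, 0.536, 0.002]
contact_force: [-0.1, 0.5, -0.6]
grip_width: 0.0849
gripper_force: 0.0
```

```bash
python3 -c "
from h import *
st();f=grab('wrist','w2.png');np.savez('w2.npz',**f)"
```

```text
3.15 [ 0.4871 -0.3275  0.2983] y az -109.65 z [-0.001  0.002 -1.   ] j [-0.3   0.45  1.1   1.74 -0.42  1.22 -1.01] F [-0.1  0.5 -0.6] w 84.9 g 0.0
```

View pics/w2.png

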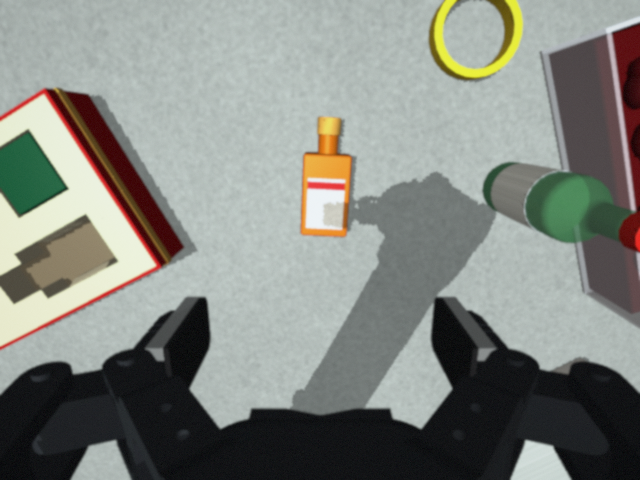

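The bottle is at (327,195), cap up at (329,125), so it's nearly aligned with the tool. I'll measure its top face.

```bash
cat > m3.py <<'E'
from h import *
f=dict(np.load('w2.npz')); C=cloud(f); Z=C[...,2]
H,S,V=cv2.split(cv2.cvtColor(f['image'],cv2.COLOR_RGB2HSV))
m=np.zeros(Z.shape,np.uint8); m[110:245,290:365]=(Z>.03)[110:245,290:365]
v,u=np.nonzero(m); P=C[v,u,:2]*1000; print(len(P),np.percentile(Z[v,u],[5,50,95]))
body=m.copy(); body=cv2.morphologyEx(m,cv2.MORPH_OPEN,np.ones((5,25),np.uint8))
def rect(mm,z):
    cs,_=cv2.findContours(mm,0,cv2.CHAIN_APPROX_NONE); c=max(cs,key=len)[:,0]
    return cv2.minAreaRect((onz(f,c,z)[:,:2]*1000).astype(np.float32))
b=rect(body,.036); print('body',b)
a=np.zeros(Z.shape,np.uint8); a[110:155,310:350]=((S>120))[110:155,310:350]
v,u=np.nonzero(a); print('cap px',u[v<135].mean(),v[v<135].mean()); cap=onz(f,[[u[v<135].mean(),v[v<135].mean()]],.03)[0]*1000; print('cap',cap)
d=cap[:2]-b[0]; print('cap az',np.degrees(np.arctan2(d[1],d[0])),np.linalg.norm(d))
# cutout rim outline, from the box view
f=dict(np.load('w1.npz')); C=cloud(f); Z=C[...,2]
Bc=np.array([560.6,-13.4]); t=np.radians(7.2); Rz=np.array([[np.cos(t),-np.sin(t)],[np.sin(t),np.cos(t)]])
def region(x0,y0,x1,y1):
    m=np.zeros(Z.shape,np.uint8); m[y0:y1,x0:x1]=((Z<.065))[y0:y1,x0:x1]
    cs,_=cv2.findContours(m,0,cv2.CHAIN_APPROX_NONE); c=max(cs,key=len)[:,0]
    return (onz(f,c,.07)[:,:2]*1000-Bc)@Rz
q=region(248,170,312,296); print('cut x',q[q[:,1]<5].min(0),q[q[:,1]<5].max(0),'neck',q[q[:,1]>20].min(0),q[q[:,1]>20].max(0))
w=region(335,155,375,195); print('well',w.min(0),w.max(0))
E
python3 m3.py
```

```text
4160 [0.03161533 0.03700434 0.03846601]
body ((506.1719055175781, -340.1431884765625), (51.939090728759766, 40.49048614501953), 69.57783508300781)
cap px 328.696 125.928
cap [ 551.22902061 -358.70407261   30.        ]
cap az -22.388783140222596 48.73038107989706
cut x [-73.44408688 -81.31843013] [-16.10761793   3.94755829] neck [-61.58653588  20.16783139] [-28.40923969  50.77567075]
well [33.91749605 49.35059776] [55.37973325 69.55435776]
```

```bash
cat > m4.py <<'E'
from h import *
f=dict(np.load('w2.npz')); H,S,V=cv2.split(cv2.cvtColor(f['image'],cv2.COLOR_RGB2HSV))
m=np.zeros(H.shape,np.uint8); m[105:245,290:365]=(S>150)[105:245,290:365]
cs,_=cv2.findContours(m,0,cv2.CHAIN_APPROX_NONE); c=max(cs,key=len)[:,0]
P=onz(f,c,.036)[:,:2]*1000
for az in(-20.5,-21.5):
    t=np.radians(az); d=np.array([np.cos(t),np.sin(t)]); n=np.array([-d[1],d[0]])
    s=P@d; l=P@n; s0=s.min(); k=(s<s0+85)
    print(az,'len',np.ptp(s),'w',np.ptp(l[k]),'mean by part',[(round(l[(s>s0+a)&(s<s0+a+15)].min(),1),round(l[(s>s0+a)&(s<s0+a+15)].max(),1)) for a in(10,35,60)])
    cen=(s0+45)*d+(l[k].min()+l[k].max())/2*n; print('origin',cen, 'neck', [(l[(s>s0+a)].min()+l[(s>s0+a)].max())/2-(cen@n) for a in(95,)])
    go((*cen/1000,.06),az-90)
E
python3 m4.py
```

```text
-20.5 len 124.77777587778348 w 52.70036321725945 mean by part [(np.float64(-164.2), np.float64(-114.3)), (np.float64(-165.4), np.float64(-115.4)), (np.float64(-166.6), np.float64(-116.4))]
origin [ 484.57422658 -331.3688485 ] neck [np.float64(-2.465156776816002)]
go [ -0.6   4.8 238.1] [-0.0013  0.0021  0.0122]
-21.5 len 124.66175943731719 w 51.42420513855404 mean by part [(np.float64(-154.8), np.float64(-105.0)), (np.float64(-155.6), np.float64(-105.5)), (np.float64(-156.2), np.float64(-106.0))]
origin [ 484.65681946 -331.35649471] neck [np.float64(-1.2256328466403943)]
go [ -0.5   4.8 238.1] [-0.0012  0.0021  0.0297]
```

>>> step_arm --pt "2 5 220 0 0 0.055 85" --pt "2 5 220 0 0 0.055 85" --pt "2 5 220 0 0 0.055 85" --pt "2 5 220 0 0 0.055 85" --pt "2 5 220 0 0 0.055 85" --pt "2 5 260 0 0 0.055 85" --pt "2 5 280 0 0 0.055 85" --pt "2 5 280 0 0 0.055 85"

```text
clock: 4.0
tcp_pos: [0.4851, -0.3321, 0.0161]
orientation: [-3.078, 0.612, 0.009]
contact_force: [0.1, -0.6, 1.0]
grip_width: 0.0851
gripper_force: 0.0
```

>>> step_arm --pt "0 0 0 0 0 0 30" --pt "0 0 0 0 0 0 30" --pt "0 0 0 0 0 0 30" --pt "0 0 0 0 0 0 30" --pt "0 0 0 0 0 0 30" --pt "0 0 0 0 0 0 30" --grip_force 35

```text
clock: 4.6
tcp_pos: [0.4875, -0.3357, 0.021]
orientation: [-3.08, 0.617, -0.004]
contact_force: [-0.7, 2.3, 6.4]
grip_width: 0.0512
gripper_force: 37.3
```

```bash
python3 -c "
from h import *
st();go((.485,-.33,.2),-112.8)"
```

```text
4.6 [ 0.4875 -0.3357  0.021 ] y az -112.65 z [ 0.003 -0.    -1.   ] j [-0.05  0.77  0.77  1.94 -0.78  0.76 -0.79] F [-0.7  2.3  6.4] w 51.2 g 37.3
go [  -4.    -4.5 -179. ] [-0.0009 -0.0024  0.0026]
```

>>> step_arm --pt "0 0 -30 0 0 0 30" --pt "0 0 -80 0 0 0 30" --pt "0 0 -130 0 0 0 30" --pt "0 0 -180 0 0 0 30" --pt "0 0 -180 0 0 0 30"

```text
clock: 5.1
tcp_pos: [0.4886, -0.3389, 0.2064]
orientation: [3.076, -0.619, 0.017]
contact_force: [0.2, -0.4, -2.4]
grip_width: 0.0509
gripper_force: 38.8
```

```bash
python3 -c "
from h import *
st();f=grab('wrist','w3.png');np.savez('w3.npz',**f);go((.5205,-.055,.2),7.2);go((.5205,-.055,.2),-52)"
```

```text
5.1 [ 0.4886 -0.3389  0.2064] y az -112.74 z [ 0.01  -0.006 -1.   ] j [-0.22  0.55  1.02  1.83 -0.54  1.05 -0.96] F [ 0.2 -0.4 -2.4] w 50.9 g 38.8
go [ -78.5 -272.9    2.5] [ 0.0073 -0.0043 -2.0925]
go [ -78.5 -272.9    2.5] [ 0.0036 -0.0064 -1.0593]
```

View pics/w3.png

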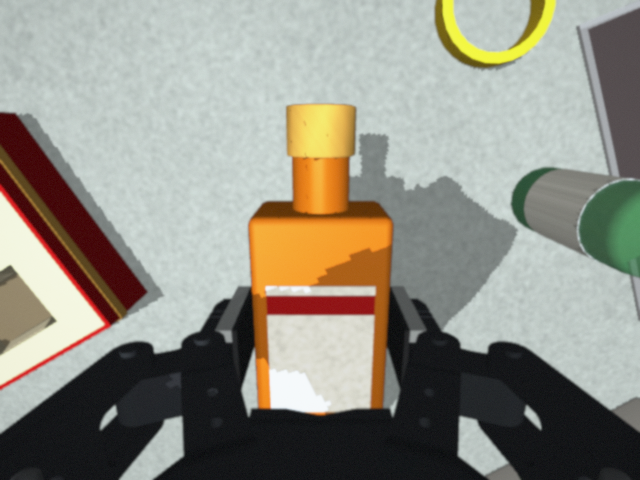

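The bottle is held centred between the pads, label up. I'll get its pose in the tool frame.

```bash
cat > m5.py <<'E'
from h import *
f=dict(np.load('w3.npz')); o=r.get_obs(); A=R.from_rotvec(o['orientation'])
C=cloud(f); T=(A.inv().apply((C.reshape(-1,3)-o['tcp_pos']))*1000).reshape(480,640,3)
Q=T[222:400,270:372].reshape(-1,3); Q=Q[np.isfinite(Q).all(1)]
for _ in range(3):
    M=np.c_[Q[:,:2],np.ones(len(Q))]; s=np.linalg.lstsq(M,Q[:,2],rcond=None)[0]; Q=Q[abs(M@s-Q[:,2])<3]
print('top plane slopes,z',s,len(Q))
def on(px):
    c,d=rays(f,px); c=A.inv().apply(c-o['tcp_pos'])*1000; d=A.inv().apply(d)
    return c+d*((s[2]-c[2])/d[:,2])[:,None]
print('shoulder',on([[265,218],[320,222],[378,218]]).round(1),'sides',on([[252,260],[391,260],[257,340],[386,340]]).round(1))
print('cap', on([[321,130]]))
E
python3 m5.py
```

```text
top plane slopes,z [ 5.27210340e-03 -1.94303604e-03 -1.94176293e+01] 18077
shoulder [[ 41.  -18.4 -19.4]
 [ 39.5   0.6 -19.4]
 [ 40.9  20.7 -19.4]] sides [[ 25.6 -23.7 -19.4]
 [ 25.5  26.  -19.4]
 [ -6.7 -23.5 -19.4]
 [ -6.8  25.7 -19.4]]
cap [[ 70.33628021   0.98725506 -19.41762933]]
```

>>> step_arm --pt "-80 -270 0 0 0 -1.06 30" --pt "-80 -270 0 0 0 -1.06 30" --pt "-80 -270 0 0 0 -1.06 30" --pt "-80 -270 0 0 0 -1.06 30" --pt "-80 -270 0 0 0 -1.06 30" --pt "-80 -270 0 0 0 -1.06 30" --pt "-80 -270 0 0 0 -1.06 30" --pt "-80 -270 0 0 0 -1.06 30"

```text
clock: 5.95
tcp_pos: [0.5157, -0.0542, 0.1984]
orientation: [-2.967, -1.03, 0.003]
contact_force: [0.3, -1.2, -2.2]
grip_width: 0.0512
gripper_force: 38.8
```

```bash
python3 -c "
from h import *
st();go((.5205,-.055,.2),7.2)"
```

```text
5.95 [ 0.5157 -0.0542  0.1984] y az -51.7 z [-0.002  0.001 -1.   ] j [-0.67  0.33  0.81  2.   -0.3   0.93 -0.61] F [ 0.3 -1.2 -2.2] w 51.2 g 38.8
go [ 3.3  3.6 -1.6] [-2.1000e-03  2.0000e-04 -1.0279e+00]
```

>>> step_arm --pt "1 4 0 0 0 -1.028 30" --pt "1 4 0 0 0 -1.028 30" --pt "1 4 0 0 0 -1.028 30" --pt "1 4 0 0 0 -1.028 30" --pt "1 4 0 0 0 -1.028 30" --pt "1 4 0 0 0 -1.028 30" --pt "1 4 0 0 0 -1.028 30" --pt "1 4 0 0 0 -1.028 30"

```text
clock: 6.75
tcp_pos: [0.5189, -0.0596, 0.1987]
orientation: [-2.088, -2.346, 0.002]
contact_force: [0.5, 0.4, -3.1]
grip_width: 0.0513
gripper_force: 38.8
```

```bash
python3 -c "
from h import *
st();go((.520,-.051,.12),7.2)"
```

```text
6.75 [ 0.5189 -0.0596  0.1987] y az 6.67 z [-0.002 -0.    -1.   ] j [-0.48  0.29  0.57  1.98 -0.2   0.92  0.31] F [ 0.5  0.4 -3.1] w 51.3 g 38.8
go [ 8.4  2.2 78.7] [-0.0015 -0.0002 -0.0092]
```

>>> step_arm --pt "8 2 40 0 0 -0.009 30" --pt "8 2 79 0 0 -0.009 30" --pt "8 2 79 0 0 -0.009 30" --pt "8 2 79 0 0 -0.009 30"

```text
clock: 7.15
tcp_pos: [0.5203, -0.0511, 0.1204]
orientation: [-2.078, -2.355, 0.003]
contact_force: [0.4, 0.1, -2.1]
grip_width: 0.0511
gripper_force: 38.9
```

```bash
python3 -c "
from h import *
st();f=grab('wrist','w4.png');np.savez('w4.npz',**f);go((.520,-.051,.073),7.2)"
```

```text
7.15 [ 0.5203 -0.0511  0.1204] y az 7.18 z [-0.002 -0.001 -1.   ] j [-0.44  0.41  0.52  2.04 -0.29  0.76  0.38] F [ 0.4  0.1 -2.1] w 51.1 g 38.9
go [ 0.3 -1.5 48.5] [0.0009 0.0007 0.0005]
```

View pics/w4.png

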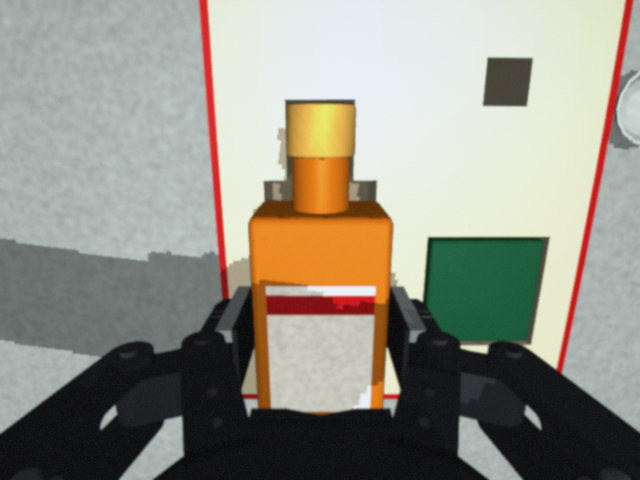

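The cutout frames the bottle. Its neck-channel end is at row 100, columns 287–354, and its body shoulder at row 181, columns 264–376. I'll check the offsets.

```bash
python3 - <<'E'
from h import *
f=dict(np.load('w4.npz')); o=r.get_obs(); A=R.from_rotvec(o['orientation'])
P=onz(f,[[287,102],[354,102],[264,181],[376,181],[508,82]],.07)
print((A.inv().apply(P-o['tcp_pos'])*1000).round(1)); print(P[-1].round(4))
E
```

```text
[[ 82.9 -17.5  51.5]
 [ 82.8  15.   51.5]
 [ 44.5 -30.3  51.5]
 [ 44.5  27.1  51.5]
 [ 92.3  89.1  51.6]]
[0.5983 0.0517 0.07  ]
```

>>> step_arm --pt "0 -2 0 0 0 0 30" --pt "0 -2 25 0 0 0 30" --pt "0 -2 40 0 0 0 30" --pt "0 -2 46 0 0 0 30" --pt "0 -2 47 0 0 0 30" --pt "0 -2 47 0 0 0 30"

```text
clock: 7.8
tcp_pos: [0.5197, -0.0504, 0.0744]
orientation: [2.072, 2.36, 0.002]
contact_force: [0.3, 0.5, -2.4]
grip_width: 0.0508
gripper_force: 38.9
```

```bash
python3 -c "
from h import *
st()"
```

```text
7.8 [ 0.5197 -0.0504  0.0744] y az 7.42 z [ 0.002  0.    -1.   ] j [-0.4   0.48  0.47  2.07 -0.35  0.66  0.44] F [ 0.3  0.5 -2.4] w 50.8 g 38.9
```

>>> step_arm --pt "0 0 2 0 0 0 30" --pt "0 0 4 0 0 0 30" --pt "0 0 4 0 0 0 30"

```text
clock: 8.1
tcp_pos: [0.5198, -0.0505, 0.0701]
orientation: [2.072, 2.36, 0.002]
contact_force: [0.8, -0.3, 3.8]
grip_width: 0.051
gripper_force: 39.6
```

>>> step_arm --pt "0 0 -1 0 0 0 65" --pt "0 0 -1 0 0 0 65" --pt "0 0 -1 0 0 0 65" --pt "0 0 -30 0 0 0 65" --pt "0 0 -60 0 0 0 65" --pt "0 0 -90 0 0 0 65" --pt "0 0 -90 0 0 0 65"

```text
clock: 8.8
tcp_pos: [0.5212, -0.0507, 0.1628]
orientation: [2.07, 2.357, 0.007]
contact_force: [0.4, -0.2, 0.2]
grip_width: 0.0648
gripper_force: 0.0
```

```bash
cat > m6.py <<'E'
import sys
from h import *
st();f=grab('wrist',sys.argv[1]);C=cloud(f)
Z=C[...,2]; H,S,V=cv2.split(cv2.cvtColor(f['image'],cv2.COLOR_RGB2HSV))
Bc=np.array([560.6,-13.4]); t=np.radians(7.2); Rz=np.array([[np.cos(t),-np.sin(t)],[np.sin(t),np.cos(t)]])
q=(C[...,:2]*1000-Bc)@Rz-[-45,-36.3]
m=(abs(q[...,0])<20)&(abs(q[...,1])<40)&np.isfinite(Z)
M=np.c_[q[m]/1000,np.ones(m.sum())]; s=np.linalg.lstsq(M,Z[m],rcond=None)[0]; print('bottle top slope x,y, z',s.round(4),m.sum())
m=(abs(q[...,0]-45)<15)&(abs(q[...,1]-40)<20)&np.isfinite(Z); print('foam z',np.median(Z[m]))
m=(S>140)&(H<25)&(abs(q[...,0])<45)&(abs(q[...,1]-20)<75); print('orange extents',np.percentile(q[m],[.5,99.5],axis=0))
go((.5205,-.055,.12),7.2)
E
python3 m6.py w5.png
```

```text
8.8 [ 0.5212 -0.0507  0.1628] y az 7.43 z [ 0.006  0.001 -1.   ] j [-0.48  0.34  0.56  2.02 -0.24  0.84  0.35] F [ 0.4 -0.2  0.2] w 64.8 g 0.0
bottle top slope x,y, z [0.0119 2.5182 0.1624] 24401
foam z 0.07105048862219077
orange extents [[-28.87249475 -42.59925282]
 [ 25.63302869  82.58787458]]
go [-4.7 -0.3 41. ] [ 0.0037 -0.0003  0.0044]
```

View pics/w5.png

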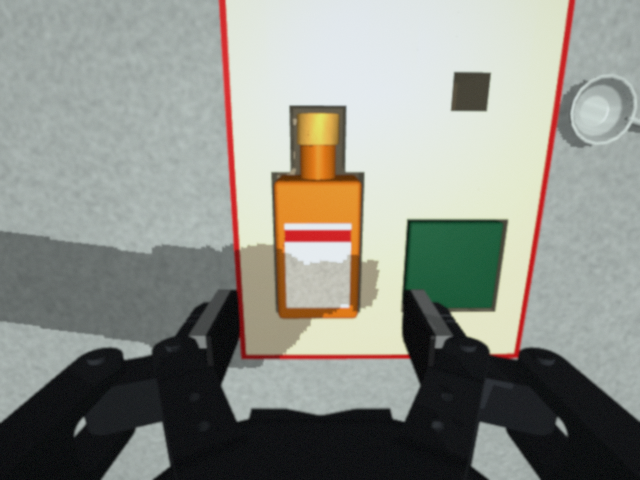

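The bottle sits squarely in the cutout, centred at about (318,230), cap in the channel. Next I press with shut fingers on the middle of the body.

>>> step_arm --pt "-5 0 0 0 0 0 0" --pt "-5 0 20 0 0 0 0" --pt "-5 0 45 0 0 0 0" --pt "-5 0 60 0 0 0 0" --pt "-5 0 60 0 0 0 0" --pt "-5 0 60 0 0 0 0" --pt "-5 0 60 0 0 0 0"

```text
clock: 9.55
tcp_pos: [0.5199, -0.0556, 0.0998]
orientation: [2.073, 2.36, 0.0]
contact_force: [0.7, -0.0, -0.6]
grip_width: 0.0004
gripper_force: 0.0
```

```bash
python3 -c "
from h import *
st();go((.5203,-.055,.09),7.2)"
```

```text
9.55 [ 0.5199 -0.0556  0.0998] y az 7.43 z [ 0. -0. -1.] j [-0.41  0.44  0.5   2.06 -0.32  0.72  0.42] F [ 0.7 -0.  -0.6] w 0.4 g 0.0
go [0.5 0.5 9.8] [0.0005 0.0002 0.004 ]
```

>>> step_arm --pt "0 0 8 0 0 0 0" --pt "0 0 12 0 0 0 0" --pt "0 0 15 0 0 0 0" --pt "0 0 18 0 0 0 0" --pt "0 0 21 0 0 0 0" --pt "0 0 24 0 0 0 0"

```text
clock: 10.15
tcp_pos: [0.5198, -0.0553, 0.0753]
orientation: [2.072, 2.361, 0.001]
contact_force: [-0.5, -0.3, 1.7]
grip_width: 0.0004
gripper_force: 1.1
```

>>> step_arm --pt "0 0 2 0 0 0 0" --pt "0 0 4 0 0 0 0" --pt "0 0 5 0 0 0 0" --pt "0 0 5 0 0 0 0"

```text
clock: 10.55
tcp_pos: [0.5194, -0.0553, 0.0703]
orientation: [-2.072, -2.361, 0.0]
contact_force: [0.4, -0.3, 0.3]
grip_width: -0.0002
gripper_force: 0.2
```

>>> step_arm --pt "0 0 1 0 0 0 0" --pt "0 0 1.5 0 0 0 0" --pt "0 0 1.5 0 0 0 0"

```text
clock: 10.85
tcp_pos: [0.5195, -0.0554, 0.07]
orientation: [-2.072, -2.36, -0.001]
contact_force: [-4.4, 1.9, 16.3]
grip_width: 0.0004
gripper_force: 8.3
```

Firm stop at z = 0.070 with 16 N. I'll press briefly a little harder, then back off and look.

>>> step_arm --pt "0 0 0.5 0 0 0 0" --pt "0 0 0.5 0 0 0 0" --pt "0 0 -40 0 0 0 0" --pt "0 0 -80 0 0 0 0" --pt "0 0 -120 0 0 0 0" --pt "0 0 -120 0 0 0 0"

```text
clock: 11.45
tcp_pos: [0.5224, -0.0558, 0.1936]
orientation: [2.069, 2.356, 0.01]
contact_force: [0.2, 0.3, 0.4]
grip_width: -0.0001
gripper_force: 0.0
```

```bash
sed -i 's/&np.isfinite(Z)$/\&(Z<.11)/; s/<40)&np.isfinite(Z)/<40)\&(Z<.11)/' m6.py; sed -i 's/^go(.*/go((.5235,.2565,.30),-20)/' m6.py; python3 m6.py w6.png
```

```text
11.45 [ 0.5224 -0.0558  0.1936] y az 7.42 z [ 0.008  0.001 -1.   ] j [-0.5   0.3   0.59  1.99 -0.21  0.9   0.33] F [0.2 0.3 0.4] w -0.1 g 0.0
bottle top slope x,y, z [-0.0009 -0.0051  0.0712] 5872
foam z 0.07086859295034317
orange extents [[-26.07863007 -43.05786234]
 [ 25.64979019  82.24714087]]
go [ 308.9   43.5 -108.5] [ 0.0046 -0.0016  0.4792]
```

View pics/w6.png

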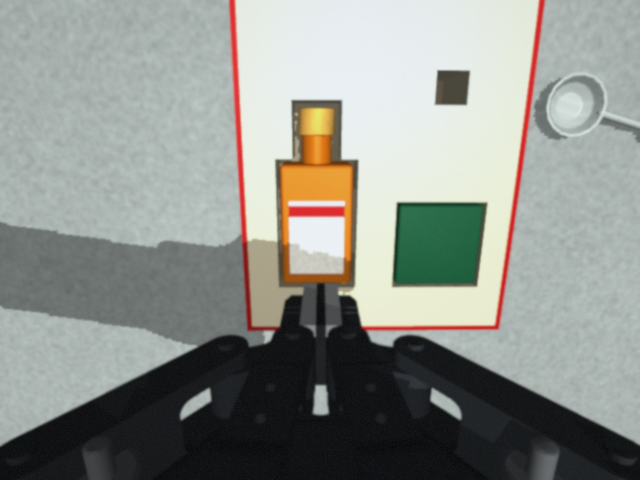

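The bottle is level and flush: its top reads 71.2 mm and the foam 70.9 mm. Next is the dipper.

>>> step_arm --pt "309 43 -108 0 0 0.65 60" --pt "309 43 -108 0 0 0.65 60" --pt "309 43 -108 0 0 0.65 60" --pt "309 43 -108 0 0 0.65 60" --pt "309 43 -108 0 0 0.65 60" --pt "309 43 -108 0 0 0.65 60" --pt "309 43 -108 0 0 0.65 60" --pt "309 43 -108 0 0 0.65 60"

```text
clock: 12.3
tcp_pos: [0.5206, 0.2655, 0.2967]
orientation: [-2.707, -1.59, -0.002]
contact_force: [0.6, -0.3, 0.1]
grip_width: 0.0599
gripper_force: 0.0
```

```bash
cat > m7.py <<'E'
from h import *
st();f=grab('wrist','w7.png');np.savez('w7.npz',**f);C=cloud(f);Z=C[...,2]
o=r.get_obs(); d=np.hypot(C[...,0]-.5235,C[...,1]-.2567)
m=((Z>.15)&(Z<.175)&(d<.04)).astype(np.uint8)
cs,_=cv2.findContours(m,0,cv2.CHAIN_APPROX_NONE); c=max(cs,key=len)[:,0]
P=onz(f,c,.16)[:,:2]*1000; print('head',cv2.minEnclosingCircle(P.astype(np.float32)),c.mean(0),np.median(Z[m>0]))
(x,y),_=cv2.minEnclosingCircle(P.astype(np.float32)); go((x/1000,y/1000,.30),-30); go((x/1000,y/1000,.13),-30)
E
python3 m7.py
```

```text
12.3 [0.5206 0.2655 0.2967] y az -29.14 z [-0.     0.002 -1.   ] j [-1.07  0.3   0.63  1.73 -0.19  1.17 -0.9 ] F [ 0.6 -0.3  0.1] w 59.9 g 0.0
head ((526.390869140625, 261.0340576171875), 15.431557655334473) [330.97272727 225.07272727] 0.16066583192803469
go [ 2.4  5.  -4.2] [-0.0008  0.0007  0.0111]
go [  2.5   5.1 165.8] [-0.0008  0.0007  0.0111]
```

View pics/w7.png

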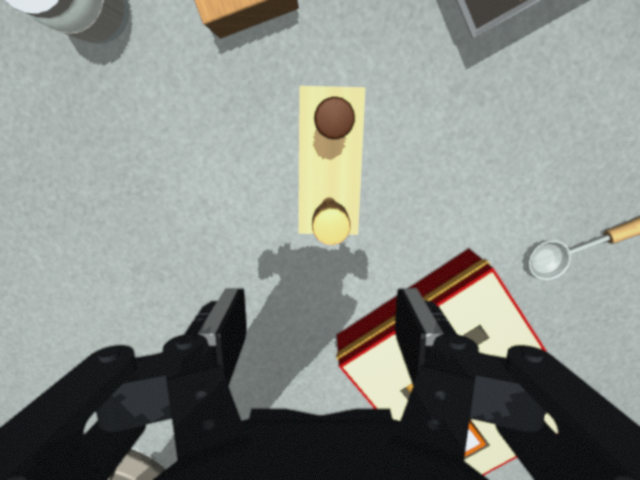

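The light dipper's head is at (331,225), radius 15 mm and top at 160 mm, both as expected. The dark one is at (334,118), clear of the fingers.

>>> step_arm --pt "2 5 0 0 0 0 60" --pt "2 5 50 0 0 0 60" --pt "2 5 95 0 0 0 60" --pt "2 5 130 0 0 0 60" --pt "2 5 155 0 0 0 60" --pt "2 5 166 0 0 0 60" --pt "2 5 166 0 0 0 60" --pt "2 5 166 0 0 0 60"

```text
clock: 13.15
tcp_pos: [0.5284, 0.2551, 0.1318]
orientation: [2.719, 1.573, 0.002]
contact_force: [0.2, 0.4, -0.9]
grip_width: 0.0599
gripper_force: 0.0
```

>>> step_arm --pt "0 0 0 0 0 0 10" --pt "0 0 0 0 0 0 10" --pt "0 0 0 0 0 0 10" --pt "0 0 0 0 0 0 10" --pt "0 0 0 0 0 0 10" --grip_force 40

```text
clock: 13.65
tcp_pos: [0.528, 0.2568, 0.1323]
orientation: [-2.717, -1.576, -0.003]
contact_force: [-1.8, 0.3, 6.5]
grip_width: 0.0292
gripper_force: 39.0
```

```bash
python3 -c "
from h import *
st()"
```

```text
13.65 [0.528  0.2568 0.1323] y az -29.77 z [ 0.001  0.002 -1.   ] j [-0.97  0.49  0.55  1.89 -0.34  0.85 -0.77] F [-1.8  0.3  6.5] w 29.2 g 39.0
```

>>> step_arm --pt "0 0 -20 0 0 0 10" --pt "0 0 -45 0 0 0 10" --pt "0 0 -75 0 0 0 10" --pt "0 0 -110 0 0 0 10" --pt "0 0 -120 0 0 0 10" --pt "0 0 -120 0 0 0 10"

```text
clock: 14.25
tcp_pos: [0.5284, 0.2564, 0.2528]
orientation: [-2.717, -1.576, -0.006]
contact_force: [0.6, -0.2, -1.4]
grip_width: 0.0289
gripper_force: 39.9
```

```bash
cat > m8.py <<'E'
import sys
from h import *
st(); z0=float(sys.argv[1])
f=grab('scene','s8.png'); H,S,V=cv2.split(cv2.cvtColor(f['image'],cv2.COLOR_RGB2HSV)); C=cloud(f)
o=r.get_obs(); t=o['tcp_pos']
d=np.hypot(C[...,0]-t[0],C[...,1]-t[1]); m=(d<.03)&(C[...,2]<t[2]-.008)&(C[...,2]>t[2]-.2)&(C[...,2]>z0)
Q=C[m]; print(len(Q),'z',Q[:,2].min(),Q[:,2].max())
for lo in np.arange(Q[:,2].min(),Q[:,2].max(),.025):
    k=Q[(Q[:,2]>=lo)&(Q[:,2]<lo+.025)]; print(lo.round(3),len(k),np.median(k,0).round(4))
go((.5975,.0515,.26),-30)
E
python3 m8.py .075
python3 -c "
import cv2;i=cv2.imread('pics/s8.png')[130:290,330:530];cv2.imwrite('pics/c8.png',cv2.resize(i,None,fx=3,fy=3))"
```

```text
14.25 [0.5284 0.2564 0.2528] y az -29.78 z [ 0.003  0.003 -1.   ] j [-1.04  0.35  0.62  1.78 -0.23  1.08 -0.86] F [ 0.6 -0.2 -1.4] w 28.9 g 39.9
144 z 0.13145231720440875 0.2406157127358326
0.131 29 [0.532  0.2567 0.1444]
0.156 34 [0.5325 0.2551 0.1683]
0.181 34 [0.5321 0.2553 0.1941]
0.206 35 [0.5322 0.2552 0.2204]
0.231 12 [0.5331 0.2553 0.2367]
go [-142.8  162.4   -9. ] [ 0.     -0.0011  0.0039]
```

View pics/c8.png

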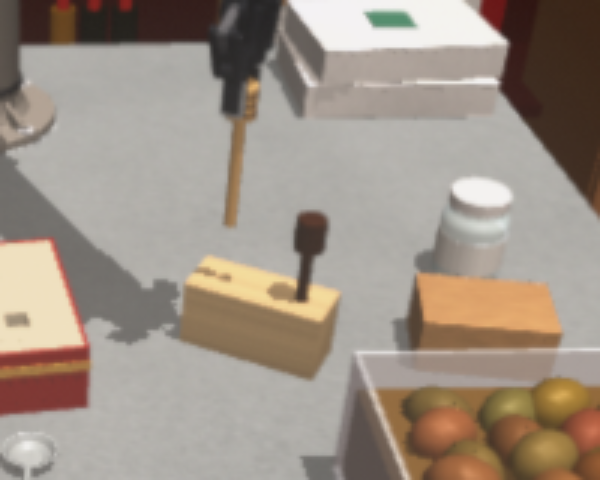

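The scene camera shows the dipper hanging vertical, foot at z≈0.131, handle under the TCP and clear of the block. I'll move it over the well.

>>> step_arm --pt "-142 164 -5 0 0 0 10" --pt "-142 164 -5 0 0 0 10" --pt "-142 164 -5 0 0 0 10" --pt "-142 164 -5 0 0 0 10" --pt "-142 164 -5 0 0 0 10" --pt "-142 164 -5 0 0 0 10" --pt "-142 164 -5 0 0 0 10"

```text
clock: 15.0
tcp_pos: [0.5983, 0.0517, 0.2543]
orientation: [-2.717, -1.575, 0.004]
contact_force: [-0.7, 0.3, -0.6]
grip_width: 0.029
gripper_force: 39.9
```

```bash
sed -i 's/^go(.*/go((.5995,.051,.20),-30)/' m8.py; python3 m8.py .075
```

```text
15.0 [0.5983 0.0517 0.2543] y az -29.8 z [-0.003 -0.    -1.   ] j [-0.7   0.39  0.67  1.75 -0.27  1.1  -0.46] F [-0.7  0.3 -0.6] w 29.0 g 39.9
177 z 0.1321853568153497 0.24233508756178113
0.132 36 [0.6007 0.051  0.1432]
0.157 43 [0.6011 0.051  0.1697]
0.182 38 [0.602  0.0509 0.1954]
0.207 41 [0.6019 0.0509 0.2198]
0.232 19 [0.604  0.0509 0.2371]
go [-0.9  2.  54.5] [-0.0023  0.001   0.0053]
```

>>> step_arm --pt "1 2 0 0 0 0 10" --pt "1 2 40 0 0 0 10" --pt "1 2 55 0 0 0 10" --pt "1 2 65 0 0 0 10" --pt "1 2 75 0 0 0 10" --pt "1 2 75 0 0 0 10"

```text
clock: 15.65
tcp_pos: [0.601, 0.0513, 0.1802]
orientation: [-2.717, -1.576, 0.002]
contact_force: [-0.1, 0.3, -0.9]
grip_width: 0.029
gripper_force: 39.9
```

```bash
python3 -c "
from h import *
st();go((.5995,.051,.15),-30)"
```

```text
15.65 [0.601  0.0513 0.1802] y az -29.77 z [-0.001 -0.    -1.   ] j [-0.66  0.47  0.63  1.82 -0.33  0.96 -0.4 ] F [-0.1  0.3 -0.9] w 29.0 g 39.9
go [-1.  -1.1 30.2] [-0.0011  0.001   0.0039]
```

No contact with the foot at about 0.058, so it's in the well. Continuing down.

>>> step_arm --pt "0 -1 10 0 0 0 10" --pt "0 -1 20 0 0 0 10" --pt "0 -1 30 0 0 0 10" --pt "0 -1 37 0 0 0 10" --pt "0 -1 41 0 0 0 10" --pt "0 -1 41 0 0 0 10"

```text
clock: 16.25
tcp_pos: [0.6003, 0.0515, 0.1392]
orientation: [-2.718, -1.575, 0.002]
contact_force: [0.2, -0.6, -1.2]
grip_width: 0.0289
gripper_force: 39.9
```

>>> step_arm --pt "0 0 1 0 0 0 10" --pt "0 0 2 0 0 0 10" --pt "0 0 2 0 0 0 10"

```text
clock: 16.55
tcp_pos: [0.6007, 0.0516, 0.1381]
orientation: [2.718, 1.576, 0.001]
contact_force: [0.1, -0.6, 0.3]
grip_width: 0.029
gripper_force: 39.9
```

>>> step_arm --pt "0 0 1 0 0 0 10" --pt "0 0 2 0 0 0 10" --pt "0 0 2 0 0 0 10"

```text
clock: 16.85
tcp_pos: [0.601, 0.0517, 0.1364]
orientation: [2.718, 1.576, 0.001]
contact_force: [-0.6, -0.0, 3.8]
grip_width: 0.0289
gripper_force: 40.6
```

Floor contact at the expected height. Releasing and going straight up.

>>> step_arm --pt "0 0 0 0 0 0 33" --pt "0 0 0 0 0 0 40" --pt "0 0 0 0 0 0 60" --pt "0 0 0 0 0 0 60" --pt "0 0 0 0 0 0 60"

```text
clock: 17.35
tcp_pos: [0.6006, 0.0516, 0.1359]
orientation: [-2.718, -1.576, 0.0]
contact_force: [0.4, -0.2, 0.0]
grip_width: 0.0601
gripper_force: 0.0
```

>>> step_arm --pt "0 0 -20 0 0 0 60" --pt "0 0 -50 0 0 0 60" --pt "0 0 -90 0 0 0 60" --pt "0 0 -130 0 0 0 60" --pt "0 0 -150 0 0 0 60" --pt "0 0 -150 0 0 0 60" --pt "0 0 -150 0 0 0 60"

```text
clock: 18.05
tcp_pos: [0.6004, 0.0517, 0.2858]
orientation: [-2.717, -1.576, -0.0]
contact_force: [-0.3, 0.3, -0.3]
grip_width: 0.0603
gripper_force: 0.0
```

```bash
python3 - <<'E'
from h import *
st(); w=grab('scene'); C=cloud(w); d=np.hypot(C[...,0]-.6,C[...,1]-.051); m=(d<.045)&(C[...,2]>.078)&(C[...,2]<.19)
Q=C[m]; print('zmax',Q[:,2].max())
for lo in(.08,.1,.13,.15): k=Q[(Q[:,2]>lo)&(Q[:,2]<lo+.02)]; print(lo,np.median(k,0).round(4))
Bc=np.array([560.6,-13.4]); t=np.radians(7.2); Rz=np.array([[np.cos(t),-np.sin(t)],[np.sin(t),np.cos(t)]])
q=(C[...,:2]*1000-Bc)@Rz-[-45,-36.3]; m=(abs(q[...,0])<20)&(abs(q[...,1])<40)&(C[...,2]<.11); print('bottle top',np.median(C[m][:,2]))
cv2.imwrite('pics/c9.png',cv2.resize(w['image'][150:290,180:540,::-1],None,fx=2.2,fy=2.2))
E
```

```text
18.05 [0.6004 0.0517 0.2858] y az -29.79 z [ 0.  0. -1.] j [-0.71  0.36  0.69  1.71 -0.25  1.16 -0.47] F [-0.3  0.3 -0.3] w 60.3 g 0.0
zmax 0.1661002782841965
0.08 [0.6031 0.0511 0.0895]
0.1 [0.6021 0.0525 0.1104]
0.13 [0.6094 0.0536 0.1399]
0.15 [0.6062 0.0534 0.1615]
bottle top 0.06787665134008869
```

View pics/c9.png

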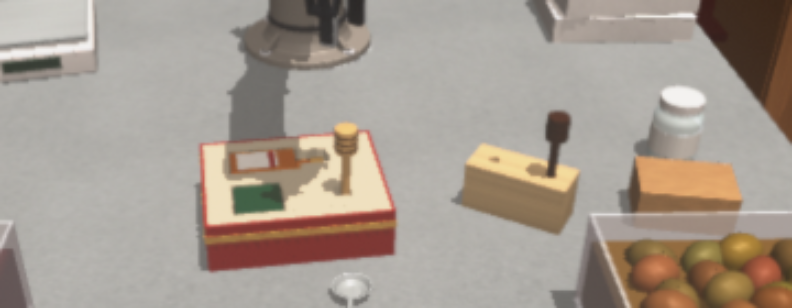

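The dipper stands upright in the well with its head top at about 0.165 m (0.164 expected), and the bottle is flush. Everything else is where it was.

```bash
python3 -c "
from h import *
print(r.hand_in())"
```

```text
the job is handed in; nothing more can be done
None
```

I've handed in the job: the honey bottle lies label up, level and flush in its cutout, and the light dipper stands handle-down at the bottom of its well. Nothing else looked moved in the last picture, and it took about 18 s of the 72 s.

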